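# Fit the angle strip and press home its snap cap

## Task

Lay the aluminium angle strip in the recess of the drawer front, flush along its whole length against the inside of the long rail nearest the robot, foot towards the stud and its middle beside the stud, and let go of it. Then push the round snap cap onto the stud until it clicks and keep pressing, so that it squeezes the sprung ring at the stud's foot most of the way down; finish while still holding the cap pressed down, without letting go. Leave everything else where it is.

Things in the scene. Friction and masses are not known exactly. Their poses are not given: they have to be found in the camera images.
- front: White shaker drawer front, 360 mm (its y) x 220 mm (x), face down, fixed to the worktop. Origin: centre of underside; x away from the robot, z up. Recess floor at z = 10 mm, framed by rails 45 mm wide with tops at z = 18 mm: recess 270 mm (y) x 130 mm (x), 8 mm deep. Inner face of the long rail nearest the robot: plane x = -65 mm.
- rail_face (a point): Middle of the near long rail's inner face, at the recess floor: the strip goes against this face. The stud stands 45 mm straight out from it.
- stud (a point): Centre of the foot of the steel ball-catch stud, on the recess floor. The stud is 24 mm tall and 16 mm in diameter, its top 6 mm tapering to 6 mm across. Four sprung steel balls, centres 13.5 mm up, stick out of it to 23 mm across.
- ring (a joint): Sprung black rubber ring round the stud's foot, 30 mm outside, 20 mm inside, top 7 mm above the recess floor when free. Value: how far it is pushed down in m, 0 (free) to 0.004 (stop). About 3 N per mm, so some 12 N at the stop. It springs back when not pressed; with the cap snapped on and let go it reads about 0.001 or less.
- strip: Straight aluminium angle strip, 160 mm long (its y), foot down on the worktop beside the drawer front. Upright rib 12 mm thick (x -6 to +6 mm), 28 mm tall; flat foot 6 mm thick out to x = +20 mm. Origin: middle of the rib's underside; z up. The plain face at x = -6 mm is the one to lie against the rail. 0.08 to 0.17 kg.
- strip_end_a (a point): Bottom corner of the strip's plain face at its -y end.
- strip_end_b (a point): Bottom corner of the strip's plain face at its +y end.
- cap: White round snap cap, 34 mm tall, mouth down on the worktop on the other side from the strip. Skirt 28 mm in diameter up to 8 mm, head 44 mm in diameter above (grip its upper 12 mm). Bore: lip 19 mm across, 3 mm thick at the mouth; above it 25 mm across, to 22 mm deep. Origin: centre of underside; z up. 0.04 to 0.08 kg.
- cap_mouth (a point): Centre of the cap's mouth (its underside). Going down the stud, the lip meets the balls at about 17 mm above the recess floor; pushing over them takes some 5 to 12 N, then the force drops and it is drawn down (the click), the skirt lands on the ring at 7 mm, and pushed right down the mouth is 3 mm above the floor.
- screwdriver: Bystander: screwdriver lying on the worktop.
- mug: Bystander: white mug.
- knob: Bystander: small steel cupboard knob, 30 mm across and 28 mm tall, solid underneath (not the cap).
- jar: Bystander: glass jar with metal lid.
- tin: Bystander: metal tin.
- hinge: Bystander: small steel hinge plate, 30 x 50 x 10 mm, lying in the far half of the drawer front's recess.
- tape: Bystander: grey tape measure.
Mind the look-alikes: they are no part of the job. Leave any blue look-alike of the strip alone. Several things have the shape of the cap; the one meant has the colours described above.

How it is judged:
On the way:
1. the strip lies flush against the rail beside the stud, let go and at rest, while the cap is still off the stud (x of strip_end_a in the frame of front between -0.0685 and -0.062 m and z of each of strip_end_a, strip_end_b in the frame of front below 0.0125 m and x of strip_end_b in the frame of front between -0.0685 and -0.062 m and y of strip in the frame of front between -0.045 and 0.045 m and linear speed of strip below 0.01 m/s and contact force between the fingers and strip below 0.2 N and distance between cap and stud above 0.04 m), for 0.2 s.
At the end, for the whole second after the job is handed in: Strip on the recess floor, both ends of its plain face within 3 mm of the near rail, its middle within 45 mm of the stud; cap on the stud past the click (underside under 6 mm up, within 3 mm, tilt under 0.12 rad), fingers still pressing it so that the ring stays down more than 2 mm (about 6 N) (x of strip_end_a in the frame of front between -0.0685 and -0.062 m and z of each of strip_end_a, strip_end_b in the frame of front below 0.0125 m and x of strip_end_b in the frame of front between -0.0685 and -0.062 m and y of strip in the frame of front between -0.045 and 0.045 m and value of joint ring above 0.002 m and z of cap in the frame of front below 0.016 m and horizontal distance between cap and stud below 0.003 m and angle between cap's own z axis and vertical below 0.12 rad and contact force between the fingers and cap above 2 N); the arm keeps its last pose, push and grip.
It fails at once if a bystander is moved more than 30 mm (distance of any of screwdriver, mug, knob, jar, tin, hinge, tape from where it was at the start of the episode above 0.03 m).
It also fails if it takes over 72 s, if anything falls off the work surface, if the arm or the gripper's body presses on something with over 40 N, if the wrist force passes 120 N, or if a joint passes its speed limit or range.

## Robot

A 6-joint arm with a two-finger parallel gripper is mounted at the origin on the work surface. World frame = base frame: x ahead of the robot, y to its left, z up, the work surface at z = 0. Lengths are in m, angles in rad, forces in N, time in s.
With the tool pointing down it reaches from about 0.375 to 0.975 m from the base axis. Payload 3.8 kg.
Tool frame: the origin (TCP) lies midway between the tips of the shut fingers; the grasp point (between the pads) lies 19 mm behind it; z points along the fingers, y is the line along which they close (so a half turn about z gives the same grasp; the last joint's range is limited). The gripper opens to 85 mm and grips with 20 to 120 N. Pads are 22 mm wide; open, the fingers measure 114 mm over their backs; the gripper's body (76 mm by 85 mm) begins 54 mm behind the grasp point. The pads swing forward as they close: fully open they stand 13 mm farther back than shut.
Start: joints at [1.28, 0.264, 1.604, -0, 1.274, -0.037], TCP at [0.169, 0.653, 0.231] pointing down, gripper open.
Joint ranges: [-2.63, 2.63], [-0.94, 2.18], [0.31, 2.57], [-1.31, 4.45], [0, 2.66], [-2.55, 2.55]. Speed limits (rad/s): [2.57, 2.57, 3.14, 3.14, 3.14, 3.14].

## Interface

Orientations are given as a rotation vector (axis times angle).
In Python, from workcell import bot, read_camera, camera_info, ticket gives the robot as it stands.
- The arm moves only by the tool servo_tool, never from a script. Its argument "targets" is a list of rows, each an object of numbers: "hand": the closure, from -1 (fully open) to 1 (shut); "x", "y", "z": the shift along the tool's x, y, z as a fraction of full scale; "roll": the turn about the tool's z as a fraction of full scale. In form: [{"hand": .., "x": .., "y": .., "z": .., "roll": ..}, ...]. A call has 1 to 10 rows; each row is the pose to reach, as a shift and turn from the pose commanded when the call began, along the tool's axes at that moment, turning the shorter way round; what a row does not reach only later rows make up. Full scale, the value 1, is 50 cm for a shift and 180 degrees for a turn. A row lasts 1/12 s, in which the tool goes at most 41.7 mm and 7.16 degrees, less where a joint would pass 70% of its speed; a pose out of reach is approached as far as the arm can. A call with a number of a shift or a turn outside -1 to 1 is refused whole. A call with a gripper value outside its range is refused whole. The fingers move at their own pace and stop on an object; "grip_force" is the grip in N (left out, the last holds). Time passes only in rows, so rows that repeat a pose let the fingers close. It gives the time, the measured TCP pose, the force, the opening and the grip force at its end, in the units of the state.
- bot.read_state(): the state, without advancing time (a new reading comes with each control period).
- read_camera(name): name is "scene" or "top" or "wrist"; returns the picture (400x640x3 uint8, red, green, blue); there is no depth.
- camera_info(name): a dict with "fx", "fy", "cx", "cy" (pixels), "k1" (the pictures are not rectified: a ray, as slopes to the right and down, at radius r is drawn at 1 + k1 r^2 times it, then the intrinsics apply), "eye" and "orientation" of the camera in the world; the wrist camera has in their place "T_tool_cam" (4x4, takes a point from camera to tool coordinates, whose origin is the TCP and whose axes are the flange's). Camera axes: x right, y down, z forward; pixel columns grow to the right and rows downward; lengths in m; the calibration is good to about 2 mm. A picture is of the moment at which its call begins: read the wrist's pose just before it. camera_info takes no time and is no camera call.
- ticket.finish_job(): hands the job in; it is judged then, once.
The state is a dict: "time": time; "q": joint angles; "joint_vel": joint speeds; "joint_torque": joint torques, N m; "tool_pos": TCP position; "tcp_rot": TCP orientation; "wrist_force": force on the tool from outside, world axes, zero at the start; "torque": the same for the moment, N m; "width": opening from 0.0 (shut) to 1.0 (fully open); "grip_force": force on a finger pad.
Only numpy, scipy, OpenCV 4.12 (cv2) and the standard library are available. Lean on these libraries where they do the work, as an engineer would, in place of code of your own. Each camera call takes 0.05 s, during which the arm holds its last target. There are 200 camera calls.

## Working session

There is one attempt and no reset: what is moved stays moved. The work goes in short steps, Python scripts to look and compute and a tool call to move; the robot and the scene stay as the last step left them, time stands still between calls to the robot, and variables do not carry over. Pictures are saved under pics/ and viewed, at most 10 in all, crops included, and the job is handed in when it is done.

Besides the shell and the picture viewer there is one more tool, called as a command line: name --argument value ..., lists and objects as JSON in quotes. servo_tool: Moves the arm, as the interface text tells. Its arguments: {"type":"object","properties":{"targets":{"type":"array"},"grip_force":{"type":"number"}},"required":["targets"]}

```bash
mkdir -p pics; ls; python3 - <<'E'
from workcell import bot, read_camera, camera_info
import cv2
print(bot.read_state())
for n in("top","scene","wrist"): print(n,camera_info(n))
for n in("top","scene"): cv2.imwrite(f"pics/{n}0.png",cv2.cvtColor(read_camera(n),cv2.COLOR_RGB2BGR))
E
```

```text
pics
{'time': 0.0, 'q': array([ 1.28009730e+00,  2.64742237e-01,  1.60536214e+00,  2.17463222e-05,
        1.27372486e+00, -3.69047060e-02]), 'joint_vel': array([-2.24690976e-03, -4.36068361e-04, -9.09561073e-04, -9.67358420e-05,
       -4.57098479e-04,  6.91328091e-04]), 'joint_torque': array([-3.57153181e-05, -5.15115380e+01, -3.67314792e+01, -2.31732236e-05,
        1.31721739e-02, -3.46671538e-05]), 'tool_pos': array([0.16926565, 0.65267543, 0.2299758 ]), 'tcp_rot': array([-0.39755108, -3.11594693,  0.00346044]), 'wrist_force': array([-0.91429934,  0.65180705, -0.24466528]), 'torque': array([-0.00939173, -0.05615324, -0.00998241]), 'grip_force': 0.0, 'width': 1.000207810111937}
top {'fx': 423.94966265577494, 'fy': 423.94966265577494, 'cx': 313.2112330934289, 'cy': 202.92166118709233, 'k1': 0.007539564801235044, 'eye': array([ 2.59385825e-01, -1.24019617e-03,  1.36459617e+00]), 'orientation': array([-2.10475225,  2.13018035, -0.20874909])}
scene {'fx': 460.30846084008346, 'fy': 460.30846084008346, 'cx': 323.0666151584457, 'cy': 208.02357236254886, 'k1': 0.012623029077053366, 'eye': array([0.97694793, 0.6985987 , 1.08850076]), 'orientation': array([-0.84102823, -2.65727938,  0.95381903])}
wrist {'fx': 291.52161244247225, 'fy': 291.52161244247225, 'cx': 316.82203280273126, 'cy': 194.96775295610342, 'k1': -0.04861606318373445, 'T_tool_cam': array([[-2.78375901e-04, -9.47589825e-01, -3.19489351e-01,
         8.15453444e-02],
       [ 9.99999868e-01, -1.26109351e-04, -4.97280821e-04,
        -3.36387660e-05],
       [ 4.30927652e-04, -3.19489447e-01,  9.47589736e-01,
        -1.42572307e-01],
       [ 0.00000000e+00,  0.00000000e+00,  0.00000000e+00,
         1.00000000e+00]])}
```

View pics/top0.png

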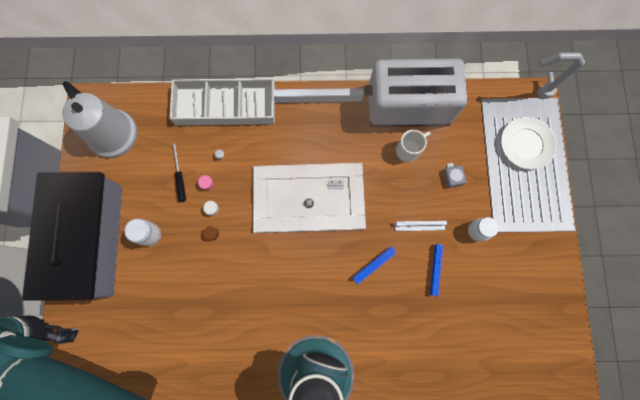

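View pics/scene0.png

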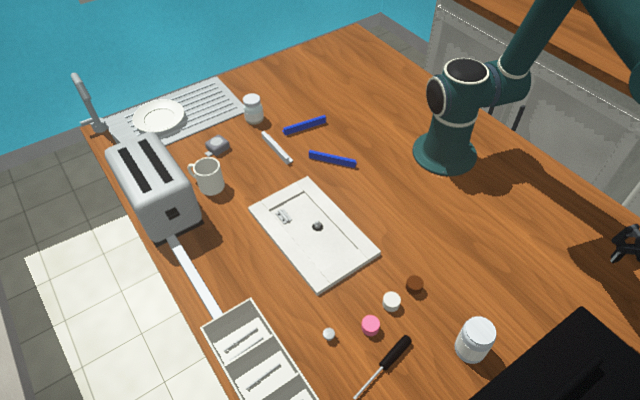

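The white cap is at top (210,208). Others with its shape are pink (205,183), brown (210,234) and the steel knob (219,155). The strip is the bare aluminium one at (420,226); the blue look-alikes are at (375,265) and (437,270). I'll confirm these in one enlarged crop.

```bash
cat > h.py <<'E'
import numpy as np, cv2
from scipy.spatial.transform import Rotation as R
from workcell import bot, read_camera, camera_info
def cam(n,pose=None):
    i=camera_info(n)
    if n=="wrist":
        s=pose or bot.read_state(); T=np.eye(4); T[:3,:3]=R.from_rotvec(s["tcp_rot"]).as_matrix(); T[:3,3]=s["tool_pos"]
        M=T@i["T_tool_cam"]; return i,M[:3,:3],M[:3,3]
    return i,R.from_rotvec(i["orientation"]).as_matrix(),np.array(i["eye"])
def p2w(c,px,z):
    i,Rm,e=c; u=np.array([(px[0]-i["cx"])/i["fx"],(px[1]-i["cy"])/i["fy"]]); v=u.copy()
    for _ in range(20): v=u/(1+i["k1"]*(v@v))
    d=Rm@np.r_[v,1]; return e+d*(z-e[2])/d[2]
def w2p(c,P):
    i,Rm,e=c; p=Rm.T@(np.array(P)-e); v=p[:2]/p[2]; v=v*(1+i["k1"]*(v@v)); return np.array([i["cx"],i["cy"]])+i["fx"]*v
def tool(P,s=None):
    "world point in tool axes (m)"
    s=s or bot.read_state(); return R.from_rotvec(s["tcp_rot"]).inv().apply(np.array(P)-s["tool_pos"])
E
python3 - <<'E'
from h import *
im=cv2.imread("pics/top0.png")
a=cv2.resize(im[140:250,180:235],None,fx=5,fy=5,interpolation=cv2.INTER_CUBIC);b=cv2.resize(im[195:305,350:450],None,fx=5,fy=5,interpolation=cv2.INTER_CUBIC)
cv2.imwrite("pics/crop0.png",np.hstack([a,b]))
c=cam("top")
print("cap",p2w(c,(210,208),.034)); print("strip",p2w(c,(396,226),.028),p2w(c,(445,226),.028)); 
for p in [(253,166),(362,164),(366,230),(253,233)]: print("front",p2w(c,p,.018))
print("stud",p2w(c,(309,203),.034))
print("toolaxes",R.from_rotvec(bot.read_state()["tcp_rot"]).as_matrix().round(3))
E
```

```text
cap [0.51263629 0.32770949 0.034     ]
strip [ 0.44835072 -0.26423577  0.028     ] [ 0.44650387 -0.4196937   0.028     ]
front [0.65487805 0.19499077 0.018     ]
front [ 0.65728945 -0.16447315  0.018     ]
front [ 0.43801718 -0.16972853  0.018     ]
front [0.4327321  0.19144449 0.018     ]
stud [0.52506204 0.01147334 0.034     ]
toolaxes [[-0.968  0.251 -0.001]
 [ 0.251  0.968 -0.002]
 [ 0.    -0.002 -1.   ]]
```

View pics/crop0.png

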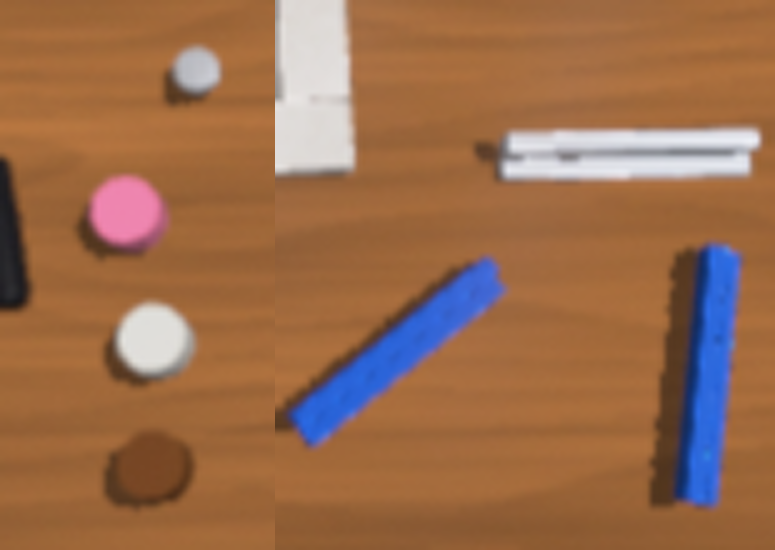

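Crop: the white-topped cap is at top (210.6,208), and pink, brown and the steel knob are clearly different. The bare aluminium strip spans (395–447, 221–231). Its upper, longer band is the rib, so the foot faces the robot and the strip needs a half turn. Next, wrist views, starting with the cap.

servo_tool --targets '[{"hand": -1,"x": -0.82,"y": -0.46,"z": 0,"roll": 0.42},{"hand": -1,"x": -0.82,"y": -0.46,"z": 0,"roll": 0.42},{"hand": -1,"x": -0.82,"y": -0.46,"z": 0,"roll": 0.42},{"hand": -1,"x": -0.82,"y": -0.46,"z": 0,"roll": 0.42},{"hand": -1,"x": -0.82,"y": -0.46,"z": 0,"roll": 0.42},{"hand": -1,"x": -0.82,"y": -0.46,"z": 0,"roll": 0.42},{"hand": -1,"x": -0.82,"y": -0.46,"z": 0,"roll": 0.42},{"hand": -1,"x": -0.82,"y": -0.46,"z": 0,"roll": 0.42},{"hand": -1,"x": -0.82,"y": -0.46,"z": 0,"roll": 0.42},{"hand": -1,"x": -0.82,"y": -0.46,"z": 0,"roll": 0.42}]'

```text
time: 0.93
tool_pos: [0.4709, 0.3629, 0.2309]
tcp_rot: [-2.153, -2.288, 0.001]
wrist_force: [1.3, 0.3, 0.3]
width: 1.002
grip_force: 0.0
```

```bash
cat > snap.py <<'E'
import sys,pickle
from h import *
n=sys.argv[1]; s=bot.read_state(); im=read_camera("wrist"); s2=bot.read_state()
cv2.imwrite(f"pics/{n}.png",cv2.cvtColor(im,cv2.COLOR_RGB2BGR)); pickle.dump(s,open(n+".pkl","wb")); print(s["tool_pos"],s2["tool_pos"],s["q"].round(3),s["time"])
E
python3 snap.py cap1; python3 snap.py cap2
```

```text
[0.47089065 0.36294247 0.23087639] [0.47651411 0.35748765 0.23087504] [0.615 0.114 1.782 0.    1.247 0.554] 0.9333
[0.47651411 0.35748765 0.23087504] [0.47386281 0.36020536 0.23081249] [ 0.606  0.115  1.78  -0.007  1.246  0.557] 0.9833
```

servo_tool --targets '[{"hand": -1,"x": -0.69,"y": 0.02,"z": 0,"roll": 0.02},{"hand": -1,"x": -0.69,"y": 0.02,"z": 0,"roll": 0.02},{"hand": -1,"x": -0.69,"y": 0.02,"z": 0,"roll": 0.02},{"hand": -1,"x": -0.69,"y": 0.02,"z": 0,"roll": 0.02},{"hand": -1,"x": -0.69,"y": 0.02,"z": 0,"roll": 0.02},{"hand": -1,"x": -0.69,"y": 0.02,"z": 0,"roll": 0.02},{"hand": -1,"x": -0.69,"y": 0.02,"z": 0,"roll": 0.02},{"hand": -1,"x": -0.69,"y": 0.02,"z": 0,"roll": 0.02},{"hand": -1,"x": -0.69,"y": 0.02,"z": 0,"roll": 0.02},{"hand": -1,"x": -0.69,"y": 0.02,"z": 0,"roll": 0.02}]'

```text
time: 1.87
tool_pos: [0.5029, 0.019, 0.231]
tcp_rot: [-2.22, -2.222, 0.001]
wrist_force: [0.1, -0.4, 0.7]
width: 1.003
grip_force: 0.0
```

servo_tool --targets '[{"hand": -1,"x": 0,"y": 0,"z": 0,"roll": 0},{"hand": -1,"x": 0,"y": 0,"z": 0,"roll": 0}]'

```text
time: 2.03
tool_pos: [0.5029, 0.0226, 0.231]
tcp_rot: [-2.215, -2.226, -0.0]
wrist_force: [0.6, -0.5, -0.1]
width: 0.994
grip_force: 0.0
```

```bash
python3 snap.py stud1; python3 - <<'E'
import cv2,numpy as np
a=cv2.imread("pics/cap2.png");b=cv2.imread("pics/stud1.png")
cv2.imwrite("pics/stud_v.png",cv2.resize(b,(800,500)))
E
```

```text
[0.50287154 0.02255752 0.23099992] [0.50289754 0.02282739 0.23105413] [-5.000e-03 -6.300e-02  1.963e+00  1.000e-03  1.243e+00 -1.100e-02] 2.0333
```

View pics/stud_v.png

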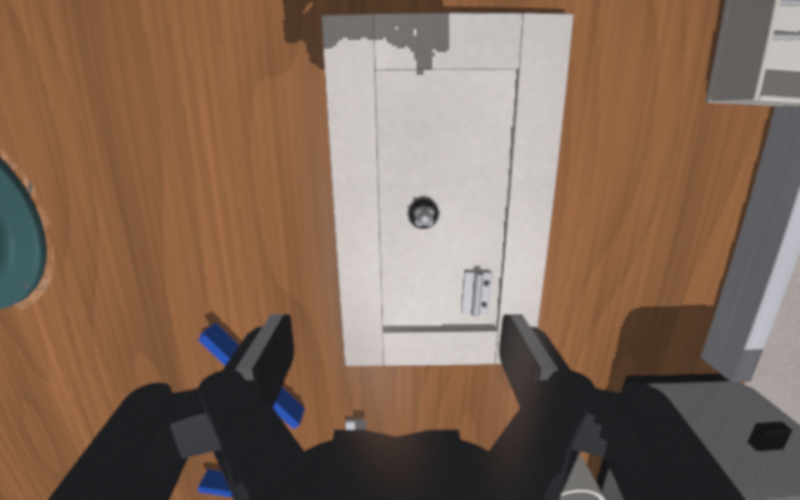

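The wrist view shows the drawer front, with the stud at (423,212) in the enlarged view and the near rail's inner edge from (376,70) to (383,326). I'll fit the front's pose from its edges.

```bash
cat > fit.py <<'E'
import pickle
from h import *
s=pickle.load(open("stud1.pkl","rb")); c=cam("wrist",s); im=cv2.imread("pics/stud1.png").astype(float)
m=cv2.GaussianBlur(im[...,2]-im[...,0],(0,0),.7) # R-B
thr=30
def cross(v,o):  # subpixel crossing
    for k in range(len(v)-1):
        if (v[k]-thr)*(v[k+1]-thr)<0: return o+k+(v[k]-thr)/(v[k]-v[k+1])
def fit(P,z=.018):
    W=np.array([p2w(c,p,z)[:2] for p in P]); vx,vy,x,y=cv2.fitLine(W.astype(np.float32),cv2.DIST_HUBER,0,1e-4,1e-4).ravel()
    r=(W-[x,y])@[-vy,vx]; print(len(P),"dir",np.degrees(np.arctan2(vy,vx)),"pt",x,y,"rms",r.std()); return vx,vy,x,y
L=fit([(cross(m[r,240:300],240),r) for r in range(60,280,4)])
Rr=fit([(cross(m[r,425:475],425),r) for r in range(20,240,4)])
B=fit([(q,cross(m[280:310,q],280)) for q in range(285,385,4)])
T=fit([(q,cross(m[2:30,q],2)) for q in range(370,450,4)])
# stud
for z in(.010,.017): print("stud ring",z,p2w(c,(423/1.25,212/1.25),z))
for p in [(376/1.25,100/1.25),(383/1.25,300/1.25)]: print("inner",p2w(c,p,.018))
E
python3 fit.py; python3 - <<'E'
import cv2
a=cv2.imread("pics/stud1.png")[140:200,295:385]
b=cv2.imread("pics/cap2.png")
cv2.imwrite("pics/mix.png",cv2.vconcat([cv2.resize(a,(450,300),interpolation=cv2.INTER_CUBIC),cv2.resize(b,(450,281))]))
E
```

```text
55 dir -89.08349 pt 0.44035873 0.04660802 rms 0.00012723829224710974
55 dir -88.963646 pt 0.65878785 0.07320104 rms 5.4655890852798794e-05
25 dir 0.9774155 pt 0.54009545 -0.16345343 rms 0.00025442539861327695
20 dir 0.933385 pt 0.5924678 0.19786993 rms 0.00015346675542638055
stud ring 0.01 [0.53095035 0.01642366 0.01      ]
stud ring 0.017 [0.53041676 0.01811884 0.017     ]
inner [0.48448304 0.1234466  0.018     ]
inner [ 0.48965585 -0.07995914  0.018     ]
```

View pics/mix.png

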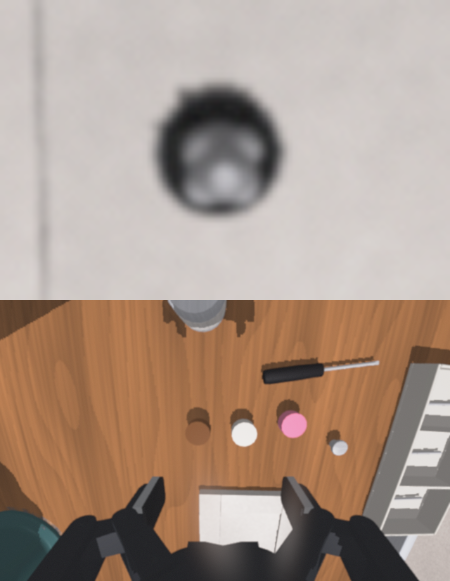

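The front fit gives centre ≈(0.5503, 0.0169) and yaw ≈+0.98°. The stud comes out at (0.5303, 0.0166), which matches its image. The lower picture shows the white cap at (243,433), between brown and pink. Now the strip, starting the half turn of the tool on the way.

servo_tool --targets '[{"hand": -1,"x": -0.73,"y": -0.1,"z": 0,"roll": 0.4},{"hand": -1,"x": -0.73,"y": -0.1,"z": 0,"roll": 0.4},{"hand": -1,"x": -0.73,"y": -0.1,"z": 0,"roll": 0.4},{"hand": -1,"x": -0.73,"y": -0.1,"z": 0,"roll": 0.4},{"hand": -1,"x": -0.73,"y": -0.1,"z": 0,"roll": 0.4},{"hand": -1,"x": -0.73,"y": -0.1,"z": 0,"roll": 0.4},{"hand": -1,"x": -0.73,"y": -0.1,"z": 0,"roll": 0.4},{"hand": -1,"x": -0.73,"y": -0.1,"z": 0,"roll": 0.4},{"hand": -1,"x": -0.73,"y": -0.1,"z": 0,"roll": 0.4},{"hand": -1,"x": -0.73,"y": -0.1,"z": 0,"roll": 0.4}]'

```text
time: 2.92
tool_pos: [0.4548, -0.3484, 0.2312]
tcp_rot: [3.099, 0.496, -0.001]
wrist_force: [-0.3, -0.2, 0.1]
width: 1.005
grip_force: 0.0
```

servo_tool --targets '[{"hand": -1,"x": 0,"y": 0,"z": 0.1,"roll": 0.57},{"hand": -1,"x": 0,"y": 0,"z": 0.1,"roll": 0.57},{"hand": -1,"x": 0,"y": 0,"z": 0.1,"roll": 0.57},{"hand": -1,"x": 0,"y": 0,"z": 0.1,"roll": 0.57},{"hand": -1,"x": 0,"y": 0,"z": 0.1,"roll": 0.57},{"hand": -1,"x": 0,"y": 0,"z": 0.1,"roll": 0.57},{"hand": -1,"x": 0,"y": 0,"z": 0.1,"roll": 0.57},{"hand": -1,"x": 0,"y": 0,"z": 0.1,"roll": 0.57},{"hand": -1,"x": 0,"y": 0,"z": 0.1,"roll": 0.57},{"hand": -1,"x": 0,"y": 0,"z": 0.1,"roll": 0.57}]'

```text
time: 3.75
tool_pos: [0.456, -0.3422, 0.1811]
tcp_rot: [-2.809, 1.406, 0.0]
wrist_force: [0.1, -0.4, -0.1]
width: 0.996
grip_force: 0.0
```

```bash
python3 -c "
from h import *; s=bot.read_state(); print(s['tool_pos'],s['tcp_rot'],s['q'].round(3)); M=R.from_rotvec(s['tcp_rot']).as_matrix();print(M.round(3))"
```

```text
[ 0.45595623 -0.34217976  0.18113377] [-2.80886340e+00  1.40598948e+00  3.39095325e-04] [-0.688  0.104  1.887  0.     1.151  1.811]
[[ 0.599 -0.801  0.   ]
 [-0.801 -0.599  0.001]
 [-0.    -0.    -1.   ]]
```

servo_tool --targets '[{"hand": -1,"x": 0,"y": 0,"z": 0,"roll": 0.2},{"hand": -1,"x": 0,"y": 0,"z": 0,"roll": 0.2},{"hand": -1,"x": 0,"y": 0,"z": 0,"roll": 0.2},{"hand": -1,"x": 0,"y": 0,"z": 0,"roll": 0.2},{"hand": -1,"x": 0,"y": 0,"z": 0,"roll": 0.2},{"hand": -1,"x": 0,"y": 0,"z": 0,"roll": 0.2},{"hand": -1,"x": 0,"y": 0,"z": 0,"roll": 0.2},{"hand": -1,"x": 0,"y": 0,"z": 0,"roll": 0.2}]'

```text
time: 4.42
tool_pos: [0.4553, -0.3431, 0.1812]
tcp_rot: [-2.246, 2.197, 0.0]
wrist_force: [0.1, 0.1, -0.8]
width: 1.001
grip_force: 0.0
```

```bash
python3 snap.py strip1; python3 - <<'E'
import cv2
cv2.imwrite("pics/strip_v.png",cv2.resize(cv2.imread("pics/strip1.png"),(800,500)))
E
```

```text
[ 0.45528931 -0.34305261  0.18117173] [ 0.45514479 -0.34326164  0.1812127 ] [-0.69   0.104  1.887  0.     1.151  2.43 ] 4.4167
```

View pics/strip_v.png

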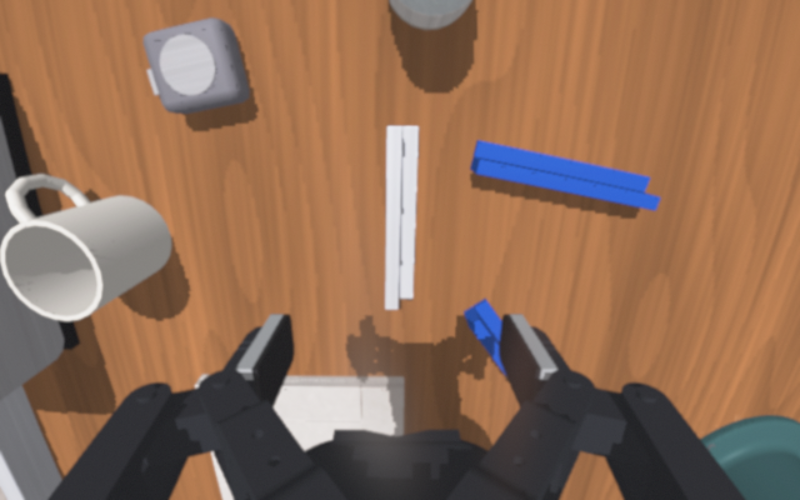

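The strip's rib is the left band, from (387,126) to (386,309), on the +x side. The foot is on the robot side, as expected.

```bash
python3 - <<'E'
import pickle
from h import *
s=pickle.load(open("strip1.pkl","rb")); c=cam("wrist",s)
m=cv2.cvtColor(cv2.imread("pics/strip1.png"),cv2.COLOR_BGR2GRAY).astype(float); im=cv2.imread("pics/strip1.png").astype(float); rb=im[...,2]-im[...,0]
P=[]
for r in range(106,244,4):
    v=rb[r,295:325]; k=np.argmax(v<40); q=295+k-1+(v[k-1]-40)/(v[k-1]-v[k]); P.append(p2w(c,(q,r),.028)[:2])
P=np.array(P); a=np.polyfit(P[:,1],P[:,0],1); print("plain face x at y=-.34",np.polyval(a,-.34),"angle from -y",np.degrees(np.arctan(a[0])),(P[:,0]-np.polyval(a,P[:,1])).std())
print("ends",p2w(c,(394/1.25,126/1.25),.028),p2w(c,(392/1.25,309.5/1.25),.028))
print("rib right edge",p2w(c,(399/1.25,300/1.25),.028))
M=R.from_rotvec(s["tcp_rot"]).as_matrix(); print("theta tool x",np.degrees(np.arctan2(M[1,0],M[0,0])), tool((.45,-.34,.012)))
E
```

```text
plain face x at y=-.34 0.46531766877854697 angle from -y -0.28788438462432425 0.00012033577312071127
ends [ 0.45921851 -0.42219367  0.028     ] [ 0.4578335  -0.26238005  0.028     ]
rib right edge [ 0.45167855 -0.27220244  0.028     ]
theta tool x -88.73247225678374 [-0.00334143  0.00506641  0.16921351]
```

servo_tool --targets '[{"hand": -1,"x": 0.038,"y": -0.0075,"z": 0.1,"roll": 0.0055},{"hand": -1,"x": 0.038,"y": -0.0075,"z": 0.18,"roll": 0.0055},{"hand": -1,"x": 0.038,"y": -0.0075,"z": 0.24,"roll": 0.0055},{"hand": -1,"x": 0.038,"y": -0.0075,"z": 0.28,"roll": 0.0055},{"hand": -1,"x": 0.038,"y": -0.0075,"z": 0.31,"roll": 0.0055},{"hand": -1,"x": 0.038,"y": -0.0075,"z": 0.33,"roll": 0.0055},{"hand": -1,"x": 0.038,"y": -0.0075,"z": 0.336,"roll": 0.0055},{"hand": -1,"x": 0.038,"y": -0.0075,"z": 0.336,"roll": 0.0055}]'

```text
time: 5.13
tool_pos: [0.4586, -0.3627, 0.0128]
tcp_rot: [2.222, -2.22, -0.001]
wrist_force: [-0.4, 0.3, 0.5]
width: 1.005
grip_force: 0.0
```

servo_tool --grip_force 50 --targets '[{"hand": 1,"x": 0,"y": 0,"z": 0,"roll": 0},{"hand": 1,"x": 0,"y": 0,"z": 0,"roll": 0},{"hand": 1,"x": 0,"y": 0,"z": 0,"roll": 0},{"hand": 1,"x": 0,"y": 0,"z": 0,"roll": 0},{"hand": 1,"x": 0,"y": 0,"z": 0,"roll": 0},{"hand": 1,"x": 0,"y": 0,"z": 0,"roll": 0},{"hand": 1,"x": 0,"y": 0,"z": 0,"roll": 0},{"hand": 1,"x": 0,"y": 0,"z": 0,"roll": 0}]'

```text
time: 5.8
tool_pos: [0.459, -0.3632, 0.0139]
tcp_rot: [-2.222, 2.221, -0.001]
wrist_force: [-0.8, 1.0, 4.6]
width: 0.12
grip_force: 50.7
```

servo_tool --targets '[{"hand": 1,"x": 0,"y": 0,"z": -0.08,"roll": 0},{"hand": 1,"x": 0,"y": 0,"z": -0.16,"roll": 0},{"hand": 1,"x": -0.03,"y": -0.01,"z": -0.24,"roll": -0.03},{"hand": 1,"x": -0.1,"y": -0.02,"z": -0.24,"roll": -0.07},{"hand": 1,"x": -0.17,"y": -0.03,"z": -0.24,"roll": -0.11},{"hand": 1,"x": -0.24,"y": -0.04,"z": -0.24,"roll": -0.15},{"hand": 1,"x": -0.31,"y": -0.05,"z": -0.24,"roll": -0.19},{"hand": 1,"x": -0.38,"y": -0.06,"z": -0.24,"roll": -0.23},{"hand": 1,"x": -0.45,"y": -0.07,"z": -0.24,"roll": -0.27},{"hand": 1,"x": -0.52,"y": -0.071,"z": -0.24,"roll": -0.3}]'

```text
time: 6.63
tool_pos: [0.4943, -0.1012, 0.133]
tcp_rot: [-2.99, 0.962, -0.0]
wrist_force: [0.7, 0.7, -1.6]
width: 0.125
grip_force: 50.1
```

```bash
cat > to.py <<'E'
import sys
from h import *
s=bot.read_state(); M=R.from_rotvec(s["tcp_rot"]).as_matrix(); th=np.degrees(np.arctan2(M[1,0],M[0,0])); x,y,z,t=map(float,sys.argv[1:])
print("units",(tool((x,y,z),s)/.5).round(4),"roll",((th-t+180)%360-180)/180,"theta",th,"q",s["q"].round(3),s["tool_pos"].round(4),s["wrist_force"].round(1),s["torque"].round(2),s["width"])
E
python3 to.py .4946 .0570 .134 90.98
```

```text
units [-0.1839 -0.2574 -0.002 ] roll -0.7035612659463936 theta -35.661027870350836 q [-0.251  0.026  2.065  0.     1.05   1.942] [ 0.4943 -0.1012  0.133 ] [ 0.7  0.7 -1.6] [ 0.02 -0.07 -0.06] 0.1251645769277043
```

servo_tool --targets '[{"hand": 1,"x": -0.05,"y": -0.07,"z": 0,"roll": -0.04},{"hand": 1,"x": -0.1,"y": -0.14,"z": 0,"roll": -0.08},{"hand": 1,"x": -0.15,"y": -0.21,"z": 0,"roll": -0.12},{"hand": 1,"x": -0.184,"y": -0.257,"z": 0,"roll": -0.16},{"hand": 1,"x": -0.184,"y": -0.257,"z": 0,"roll": -0.2},{"hand": 1,"x": -0.184,"y": -0.257,"z": 0,"roll": -0.24},{"hand": 1,"x": -0.184,"y": -0.257,"z": 0,"roll": -0.28},{"hand": 1,"x": -0.184,"y": -0.257,"z": 0,"roll": -0.32},{"hand": 1,"x": -0.184,"y": -0.257,"z": 0,"roll": -0.36},{"hand": 1,"x": -0.184,"y": -0.257,"z": 0,"roll": -0.4}]'

```text
time: 7.47
tool_pos: [0.4946, 0.0553, 0.1326]
tcp_rot: [-2.988, -0.971, 0.002]
wrist_force: [-0.4, 0.1, -0.5]
width: 0.124
grip_force: 50.1
```

servo_tool --targets '[{"hand": 1,"x": 0,"y": 0,"z": 0,"roll": -0.304},{"hand": 1,"x": 0,"y": 0,"z": 0,"roll": -0.304},{"hand": 1,"x": 0,"y": 0,"z": 0,"roll": -0.304},{"hand": 1,"x": 0,"y": 0,"z": 0,"roll": -0.304},{"hand": 1,"x": 0,"y": 0,"z": 0,"roll": -0.304},{"hand": 1,"x": 0,"y": 0,"z": 0,"roll": -0.304},{"hand": 1,"x": 0,"y": 0,"z": 0,"roll": -0.304},{"hand": 1,"x": 0,"y": 0,"z": 0,"roll": -0.304},{"hand": 1,"x": 0,"y": 0,"z": 0,"roll": -0.304},{"hand": 1,"x": 0,"y": 0,"z": 0,"roll": -0.304}]'

```text
time: 8.3
tool_pos: [0.4948, 0.0551, 0.1328]
tcp_rot: [-2.217, -2.225, 0.001]
wrist_force: [0.3, 0.2, -1.5]
width: 0.125
grip_force: 50.1
```

```bash
python3 to.py .4946 .0570 .134 90.98; python3 snap.py held; python3 - <<'E'
import cv2
cv2.imwrite("pics/held_v.png",cv2.resize(cv2.imread("pics/held.png"),(800,500)))
E
```

```text
units [ 0.0038 -0.0004 -0.0025] roll -0.00428729177653319 theta 90.20828748022403 q [0.061 0.014 2.078 0.    1.05  0.057] [0.4948 0.0551 0.1328] [ 0.3  0.2 -1.5] [0.01 0.11 0.01] 0.12485826305986353
[0.49480015 0.05512202 0.1327634 ] [0.49491214 0.05513881 0.13287491] [0.061 0.014 2.078 0.    1.05  0.057] 8.3
```

View pics/held_v.png

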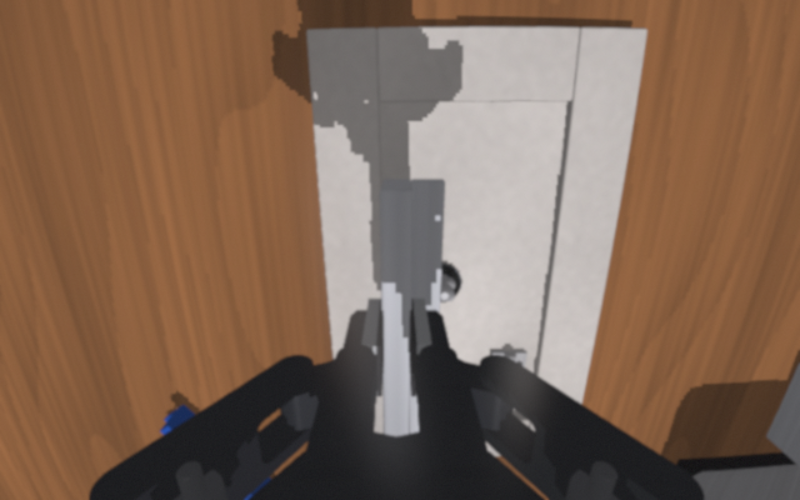

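The picture shows the strip held level, foot towards the stud. Its visible far end is at (413,180), over the recess.

servo_tool --targets '[{"hand": 1,"x": 0.004,"y": -0.0044,"z": 0.03,"roll": -0.0043},{"hand": 1,"x": 0.004,"y": -0.0044,"z": 0.07,"roll": -0.0043},{"hand": 1,"x": 0.004,"y": -0.0044,"z": 0.11,"roll": -0.0043},{"hand": 1,"x": 0.004,"y": -0.0044,"z": 0.15,"roll": -0.0043},{"hand": 1,"x": 0.004,"y": -0.0044,"z": 0.175,"roll": -0.0043},{"hand": 1,"x": 0.004,"y": -0.0044,"z": 0.186,"roll": -0.0043},{"hand": 1,"x": 0.004,"y": -0.0044,"z": 0.186,"roll": -0.0043},{"hand": 1,"x": 0.004,"y": -0.0044,"z": 0.186,"roll": -0.0043}]'

```text
time: 9.02
tool_pos: [0.4932, 0.0572, 0.0405]
tcp_rot: [-2.2, -2.242, 0.0]
wrist_force: [-0.4, -0.4, -0.8]
width: 0.127
grip_force: 50.1
```

```bash
python3 to.py .4926 .0570 .026 90.98; python3 snap.py low; python3 - <<'E'
import cv2
cv2.imwrite("pics/low_v.png",cv2.resize(cv2.imread("pics/low.png")[60:310,200:500],(720,600),interpolation=cv2.INTER_CUBIC))
E
```

```text
units [-0.0003 -0.0012  0.0289] roll 0.0005746807567473095 theta 91.08344253621453 q [0.065 0.134 2.149 0.    0.859 0.046] [0.4932 0.0572 0.0405] [-0.4 -0.4 -0.8] [-0.02  0.03  0.02] 0.1268413641658865
[0.49320255 0.05716793 0.04045898] [0.49386984 0.05720089 0.04108903] [0.065 0.134 2.149 0.    0.859 0.046] 9.0167
```

View pics/low_v.png

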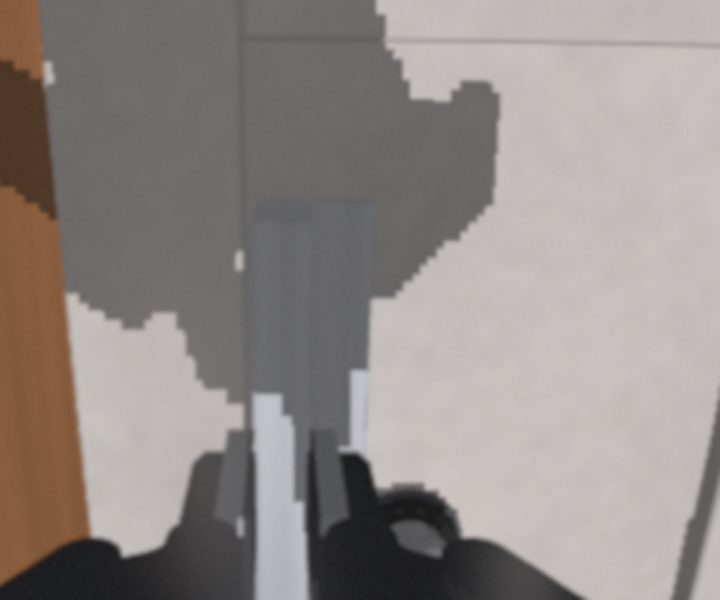

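The strip's plain face, at about (253,210), runs parallel to the rail edge at (242,210) with a small gap. Lowering it to the floor.

servo_tool --targets '[{"hand": 1,"x": 0,"y": -0.001,"z": 0.008,"roll": 0},{"hand": 1,"x": 0,"y": -0.001,"z": 0.016,"roll": 0},{"hand": 1,"x": 0,"y": -0.001,"z": 0.022,"roll": 0},{"hand": 1,"x": 0,"y": -0.001,"z": 0.027,"roll": 0},{"hand": 1,"x": 0,"y": -0.001,"z": 0.03,"roll": 0},{"hand": 1,"x": 0,"y": -0.001,"z": 0.033,"roll": 0},{"hand": 1,"x": 0,"y": -0.001,"z": 0.033,"roll": 0}]'

```text
time: 9.65
tool_pos: [0.4925, 0.0571, 0.0239]
tcp_rot: [-2.199, -2.243, 0.0]
wrist_force: [-1.0, -0.0, 1.7]
width: 0.125
grip_force: 50.4
```

servo_tool --targets '[{"hand": 1,"x": 0,"y": -0.001,"z": 0.001,"roll": 0},{"hand": 1,"x": 0,"y": -0.002,"z": 0.001,"roll": 0},{"hand": 1,"x": 0,"y": -0.003,"z": 0.001,"roll": 0},{"hand": 1,"x": 0,"y": -0.004,"z": 0.001,"roll": 0},{"hand": 1,"x": 0,"y": -0.004,"z": 0.001,"roll": 0}]'

```text
time: 10.07
tool_pos: [0.4918, 0.0572, 0.0239]
tcp_rot: [2.198, 2.242, 0.003]
wrist_force: [1.5, 0.3, 2.3]
width: 0.129
grip_force: 50.6
```

servo_tool --targets '[{"hand": 1,"x": 0,"y": -0.001,"z": 0,"roll": 0},{"hand": 1,"x": 0,"y": -0.002,"z": 0,"roll": 0},{"hand": 1,"x": 0,"y": -0.003,"z": 0,"roll": 0},{"hand": 1,"x": 0,"y": -0.003,"z": 0,"roll": 0}]'

```text
time: 10.4
tool_pos: [0.4902, 0.0571, 0.0239]
tcp_rot: [2.198, 2.242, 0.003]
wrist_force: [4.4, 0.3, 4.2]
width: 0.124
grip_force: 50.8
```

servo_tool --targets '[{"hand": 1,"x": 0,"y": -0.002,"z": 0,"roll": 0},{"hand": 1,"x": 0,"y": -0.002,"z": 0,"roll": 0},{"hand": 1,"x": 0,"y": -0.002,"z": 0,"roll": 0}]'

```text
time: 10.65
tool_pos: [0.49, 0.0571, 0.0239]
tcp_rot: [2.198, 2.241, 0.005]
wrist_force: [6.2, 0.0, 2.1]
width: 0.123
grip_force: 50.6
```

servo_tool --targets '[{"hand": 0.3,"x": 0,"y": 0.002,"z": 0,"roll": 0},{"hand": 0.3,"x": 0,"y": 0.002,"z": 0,"roll": 0},{"hand": 0.3,"x": 0,"y": 0.002,"z": 0,"roll": 0},{"hand": 0.3,"x": 0,"y": 0.002,"z": 0,"roll": 0},{"hand": 0.3,"x": 0,"y": 0.002,"z": 0,"roll": 0}]'

```text
time: 11.07
tool_pos: [0.4877, 0.057, 0.0225]
tcp_rot: [-2.198, -2.242, 0.003]
wrist_force: [-0.5, 0.3, -0.8]
width: 0.352
grip_force: 0.0
```

servo_tool --targets '[{"hand": 0.3,"x": 0,"y": 0,"z": -0.02,"roll": 0},{"hand": 0.3,"x": 0,"y": 0,"z": -0.06,"roll": 0},{"hand": 0.3,"x": 0,"y": 0,"z": -0.12,"roll": 0},{"hand": 0.3,"x": 0,"y": 0,"z": -0.2,"roll": 0},{"hand": 0.3,"x": 0,"y": 0,"z": -0.28,"roll": 0},{"hand": -1,"x": 0,"y": 0,"z": -0.36,"roll": 0},{"hand": -1,"x": 0.04,"y": 0,"z": -0.4,"roll": 0},{"hand": -1,"x": 0.04,"y": 0,"z": -0.4,"roll": 0},{"hand": -1,"x": 0.04,"y": 0,"z": -0.4,"roll": 0}]'

```text
time: 11.82
tool_pos: [0.4897, 0.0776, 0.2259]
tcp_rot: [2.196, 2.242, 0.005]
wrist_force: [-0.6, -0.3, 0.0]
width: 0.896
grip_force: 0.0
```

```bash
python3 to.py .5126 .3277 .231 0; python3 snap.py placed; python3 - <<'E'
import cv2
cv2.imwrite("pics/placed_v.png",cv2.resize(cv2.imread("pics/placed.png")[0:330,180:500],(582,600),interpolation=cv2.INTER_CUBIC))
E
```

```text
units [ 0.4991  0.0563 -0.0099] roll 0.5066620321145059 theta 91.19916578061105 q [ 0.107 -0.079  1.987 -0.     1.229  0.086] [0.4897 0.0776 0.2259] [-0.6 -0.3  0. ] [0.01 0.05 0.  ] 0.8962660394627098
[0.48969365 0.07762211 0.22586995] [0.48836034 0.07709203 0.22369055] [ 0.107 -0.079  1.987 -0.     1.229  0.086] 11.8167
```

View pics/placed_v.png

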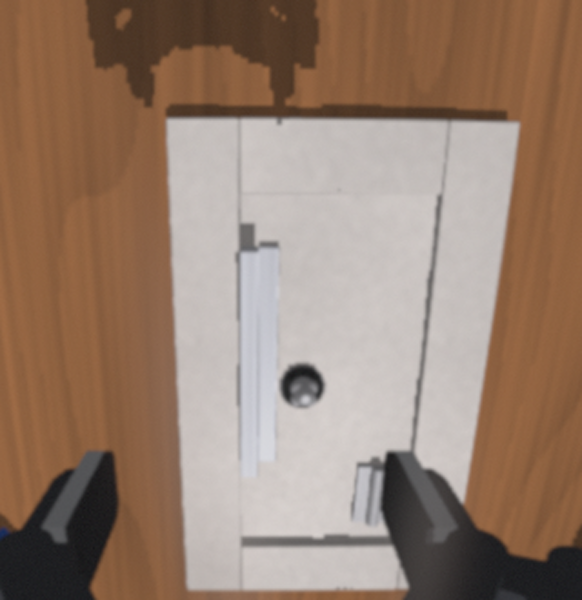

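Picture: the strip lies flush along the near rail, its rib spanning (248,250)–(248,475), foot towards the stud. The stud at (301,387) is within its length, as planned. Next, the cap, with the tool turned so the fingers close along y.

servo_tool --targets '[{"hand": -1,"x": 0.08,"y": 0.01,"z": 0,"roll": -0.04},{"hand": -1,"x": 0.16,"y": 0.02,"z": 0,"roll": -0.08},{"hand": -1,"x": 0.24,"y": 0.03,"z": 0,"roll": -0.12},{"hand": -1,"x": 0.32,"y": 0.04,"z": 0,"roll": -0.16},{"hand": -1,"x": 0.4,"y": 0.05,"z": 0,"roll": -0.2},{"hand": -1,"x": 0.47,"y": 0.055,"z": 0.02,"roll": -0.24},{"hand": -1,"x": 0.499,"y": 0.056,"z": 0.04,"roll": -0.28},{"hand": -1,"x": 0.499,"y": 0.056,"z": 0.05,"roll": -0.32},{"hand": -1,"x": 0.499,"y": 0.056,"z": 0.05,"roll": -0.36},{"hand": -1,"x": 0.499,"y": 0.056,"z": 0.05,"roll": -0.4}]'

```text
time: 12.7
tool_pos: [0.5096, 0.326, 0.1941]
tcp_rot: [-0.459, -3.102, 0.008]
wrist_force: [-0.4, 0.6, 0.4]
width: 1.0
grip_force: 0.0
```

servo_tool --targets '[{"hand": -1,"x": 0,"y": 0,"z": 0,"roll": -0.04},{"hand": -1,"x": 0,"y": 0,"z": 0,"roll": -0.08},{"hand": -1,"x": 0,"y": 0,"z": 0,"roll": -0.09},{"hand": -1,"x": 0,"y": 0,"z": 0,"roll": -0.09},{"hand": -1,"x": 0,"y": 0,"z": 0,"roll": -0.09}]'

```text
time: 13.12
tool_pos: [0.5107, 0.3259, 0.196]
tcp_rot: [-0.032, -3.138, 0.004]
wrist_force: [-0.3, 0.6, -0.3]
width: 0.999
grip_force: 0.0
```

```bash
python3 snap.py cap3; cat > capfit.py <<'E'
import pickle,sys
from h import *
n=sys.argv[1]; z=float(sys.argv[2])
s=pickle.load(open(n+".pkl","rb")); c=cam("wrist",s); im=cv2.imread(f"pics/{n}.png"); hsv=cv2.cvtColor(im,cv2.COLOR_BGR2HSV)
m=((hsv[...,1]<60)&(hsv[...,2]>150)).astype(np.uint8)
k,l,st,ce=cv2.connectedComponentsWithStats(m)
for i in range(1,k):
    if st[i,4]>150:
        ys,xs=np.where(l==i); ct,_=cv2.findContours((l==i).astype(np.uint8),0,1); ct=max(ct,key=len)[:,0]
        W=np.array([p2w(c,p,z)[:2] for p in ct],np.float32); (cx,cy),r=cv2.minEnclosingCircle(W)
        print(st[i],"circle",cx,cy,"r",r)
E
python3 capfit.py cap3 .034; python3 to.py .5126 .3277 .2 180; python3 -c "
from h import *; print(w2p(cam('wrist'),(.5126,.3277,.034)))"
```

```text
[0.51068409 0.32589709 0.19599109] [0.51090942 0.32613743 0.19644053] [ 0.527  0.161  1.793 -0.     1.191 -1.024] 13.1167
[ 563   59   54   51 1971] circle 0.41059184074401855 0.6065263748168945 r 0.03663230687379837
[ 467   65   77   52 2773] circle 0.4383304715156555 0.5209184288978577 r 0.04237742722034454
[    0   110   216   177 33118] circle 0.5443309545516968 0.04889363422989845 r 0.1849207580089569
[ 302  162   41   40 1297] circle 0.5155605673789978 0.330187052488327 r 0.02341761626303196
[534 303  52  23 502] circle 0.699414849281311 0.6457403898239136 r 0.035761017352342606
[298 305  22  18 313] circle 0.6906903386116028 0.3094571530818939 r 0.015233096666634083
units [-0.0033  0.0032 -0.0071] roll -0.006363999837983335 theta 178.854480029163 q [ 0.527  0.161  1.793 -0.     1.191 -1.024] [0.5109 0.3261 0.1964] [-0.3 -0.   0.3] [ 0.01 -0.    0.02] 1.0005641388952196
[318.89033345 178.23898117]
```

```bash
python3 - <<'E'
import pickle
from h import *
s=pickle.load(open("cap3.pkl","rb")); c=cam("wrist",s); im=cv2.imread("pics/cap3.png")
print("col profile at 322:",[tuple(im[r,322]) for r in range(156,210,2)])
print("row profile at 182:",[int(v) for v in im[180,296:350,0]])
m=((im[...,0]>120)).astype(np.uint8)[155:210,290:355]
ys,xs=np.where(m); W=np.array([p2w(c,(x+290,y+155),.034)[:2] for x,y in zip(xs,ys)]); print(W.min(0),W.max(0),W.mean(0),np.sqrt(len(xs)/np.pi))
E
```

```text
col profile at 322: [(np.uint8(63), np.uint8(90), np.uint8(130)), (np.uint8(93), np.uint8(100), np.uint8(111)), (np.uint8(113), np.uint8(115), np.uint8(117)), (np.uint8(152), np.uint8(156), np.uint8(159)), (np.uint8(215), np.uint8(219), np.uint8(222)), (np.uint8(219), np.uint8(223), np.uint8(225)), (np.uint8(218), np.uint8(222), np.uint8(225)), (np.uint8(219), np.uint8(222), np.uint8(225)), (np.uint8(218), np.uint8(222), np.uint8(225)), (np.uint8(219), np.uint8(222), np.uint8(225)), (np.uint8(218), np.uint8(222), np.uint8(225)), (np.uint8(219), np.uint8(223), np.uint8(226)), (np.uint8(218), np.uint8(222), np.uint8(225)), (np.uint8(219), np.uint8(222), np.uint8(225)), (np.uint8(219), np.uint8(222), np.uint8(226)), (np.uint8(219), np.uint8(221), np.uint8(226)), (np.uint8(218), np.uint8(221), np.uint8(225)), (np.uint8(219), np.uint8(222), np.uint8(225)), (np.uint8(219), np.uint8(222), np.uint8(225)), (np.uint8(218), np.uint8(221), np.uint8(224)), (np.uint8(218), np.uint8(221), np.uint8(224)), (np.uint8(219), np.uint8(222), np.uint8(224)), (np.uint8(205), np.uint8(212), np.uint8(219)), (np.uint8(108), np.uint8(129), np.uint8(167)), (np.uint8(70), np.uint8(106), np.uint8(154)), (np.uint8(73), np.uint8(108), np.uint8(158)), (np.uint8(74), np.uint8(111), np.uint8(163))]
row profile at 182: [78, 76, 77, 75, 80, 110, 163, 203, 217, 219, 219, 218, 219, 219, 218, 219, 218, 218, 218, 219, 218, 218, 218, 219, 218, 218, 218, 219, 219, 219, 219, 218, 219, 219, 219, 219, 219, 219, 218, 219, 218, 217, 218, 218, 219, 207, 159, 95, 52, 45, 45, 45, 46, 45]
[0.49305641 0.30875248] [0.53843937 0.35243729] [0.51534567 0.33036074] 20.85212949621832
```

```bash
python3 - <<'E'
import pickle
from h import *
s=pickle.load(open("cap3.pkl","rb")); c=cam("wrist",s); 
for p in [(322.1,162.2),(322.1,201.5),(301.7,180),(342.6,180)]: print(p2w(c,p,.034))
E
python3 to.py .5153 .3304 .019 180
```

```text
[0.49456468 0.3311154  0.034     ]
[0.5389228  0.33046158 0.034     ]
[0.5137441  0.30871475 0.034     ]
[0.51461017 0.35304317 0.034     ]
units [-0.0096  0.0094  0.3548] roll -0.006363999837983335 theta 178.854480029163 q [ 0.527  0.161  1.793 -0.     1.191 -1.024] [0.5109 0.3261 0.1964] [-0.3 -0.   0.3] [ 0.01 -0.    0.02] 1.0005641388952196
```

servo_tool --targets '[{"hand": -1,"x": -0.0124,"y": 0.0104,"z": 0.07,"roll": -0.006},{"hand": -1,"x": -0.0124,"y": 0.0104,"z": 0.14,"roll": -0.006},{"hand": -1,"x": -0.0124,"y": 0.0104,"z": 0.21,"roll": -0.006},{"hand": -1,"x": -0.0124,"y": 0.0104,"z": 0.28,"roll": -0.006},{"hand": -1,"x": -0.0124,"y": 0.0104,"z": 0.33,"roll": -0.006},{"hand": -1,"x": -0.0124,"y": 0.0104,"z": 0.36,"roll": -0.006},{"hand": -1,"x": -0.0124,"y": 0.0104,"z": 0.3728,"roll": -0.006},{"hand": -1,"x": -0.0124,"y": 0.0104,"z": 0.3728,"roll": -0.006},{"hand": -1,"x": -0.0124,"y": 0.0104,"z": 0.3728,"roll": -0.006}]'

```text
time: 13.92
tool_pos: [0.5183, 0.3322, 0.0121]
tcp_rot: [0.0, 3.142, -0.0]
wrist_force: [-0.2, -0.1, -0.3]
width: 0.998
grip_force: 0.0
```

servo_tool --grip_force 80 --targets '[{"hand": 1,"x": 0,"y": 0,"z": 0,"roll": 0},{"hand": 1,"x": 0,"y": 0,"z": 0,"roll": 0},{"hand": 1,"x": 0,"y": 0,"z": 0,"roll": 0},{"hand": 1,"x": 0,"y": 0,"z": 0,"roll": 0},{"hand": 1,"x": 0,"y": 0,"z": 0,"roll": 0},{"hand": 1,"x": 0,"y": 0,"z": 0,"roll": 0},{"hand": 1,"x": 0,"y": 0,"z": 0,"roll": 0}]'

```text
time: 14.5
tool_pos: [0.5195, 0.3329, 0.014]
tcp_rot: [-0.001, 3.139, 0.003]
wrist_force: [-0.8, -1.0, 5.5]
width: 0.483
grip_force: 80.4
```

```bash
python3 to.py .5303 .0166 .13 180.98
```

```text
units [-0.022  -0.6323 -0.2331] roll -0.005318756389362357 theta -179.97737615008526 q [ 0.53   0.369  1.906 -0.     0.863 -1.042] [0.5195 0.3329 0.014 ] [-0.8 -1.   5.5] [-0.04  0.04  0.02] 0.48293219196103176
```

servo_tool --targets '[{"hand": 1,"x": 0,"y": 0,"z": -0.08,"roll": 0},{"hand": 1,"x": 0,"y": 0,"z": -0.16,"roll": 0},{"hand": 1,"x": 0,"y": -0.04,"z": -0.233,"roll": 0},{"hand": 1,"x": -0.02,"y": -0.11,"z": -0.233,"roll": -0.005},{"hand": 1,"x": -0.02,"y": -0.18,"z": -0.233,"roll": -0.005},{"hand": 1,"x": -0.022,"y": -0.26,"z": -0.233,"roll": -0.005},{"hand": 1,"x": -0.022,"y": -0.34,"z": -0.233,"roll": -0.005},{"hand": 1,"x": -0.022,"y": -0.42,"z": -0.233,"roll": -0.005},{"hand": 1,"x": -0.022,"y": -0.5,"z": -0.233,"roll": -0.005},{"hand": 1,"x": -0.022,"y": -0.57,"z": -0.233,"roll": -0.005}]'

```text
time: 15.33
tool_pos: [0.5287, 0.0449, 0.1288]
tcp_rot: [-0.025, 3.141, -0.001]
wrist_force: [0.9, -0.0, -0.7]
width: 0.485
grip_force: 81.0
```

servo_tool --targets '[{"hand": 1,"x": 0,"y": -0.04,"z": 0,"roll": 0},{"hand": 1,"x": 0,"y": -0.06,"z": 0,"roll": 0},{"hand": 1,"x": 0,"y": -0.06,"z": 0,"roll": 0},{"hand": 1,"x": 0,"y": -0.06,"z": 0,"roll": 0},{"hand": 1,"x": 0,"y": -0.06,"z": 0,"roll": 0},{"hand": 1,"x": 0,"y": -0.06,"z": 0,"roll": 0}]'

```text
time: 15.83
tool_pos: [0.5297, 0.0186, 0.1283]
tcp_rot: [0.028, -3.141, -0.001]
wrist_force: [0.2, -1.0, -1.3]
width: 0.482
grip_force: 81.1
```

```bash
python3 to.py .5329 .0166 .10 180.98; python3 snap.py capheld; python3 - <<'E'
import cv2,pickle
from h import *
im=cv2.imread("pics/capheld.png"); s=pickle.load(open("capheld.pkl","rb")); c=cam("wrist",s); M=R.from_rotvec(s["tcp_rot"]).as_matrix()
for dx in(0,.0026):
  q=s["tool_pos"]+M@np.array([dx,0,-.0205]); print("cap top expect",w2p(c,q)); 
  for a in (-.022,.022): print(" edge x",w2p(c,q+M@np.array([a,0,0])))
print("stud expect",w2p(c,(.5303,.0166,.010)))
cv2.imwrite("pics/capheld_v.png",cv2.resize(im[100:400,180:460],(560,600),interpolation=cv2.INTER_CUBIC))
E
```

```text
units [-0.0064 -0.0041  0.0567] roll 0.0002308354182572556 theta -178.97844962471373 q [-0.012  0.08   2.018  0.     1.044 -1.601] [0.5297 0.0186 0.1283] [ 0.2 -1.  -1.3] [-0.01 -0.06 -0.01] 0.48182716550508586
[0.52966    0.01858752 0.12834409] [0.52966071 0.01855692 0.12833442] [-0.012  0.08   2.018  0.     1.044 -1.601] 15.8333
cap top expect [317.43080691 273.50493816]
 edge x [317.41157198 310.02500618]
 edge x [317.45105646 232.74874674]
cap top expect [317.4331488  268.91849718]
 edge x [317.41379019 305.91404895]
 edge x [317.45351163 227.62921403]
stud expect [315.01156832 189.1681291 ]
```

View pics/capheld_v.png

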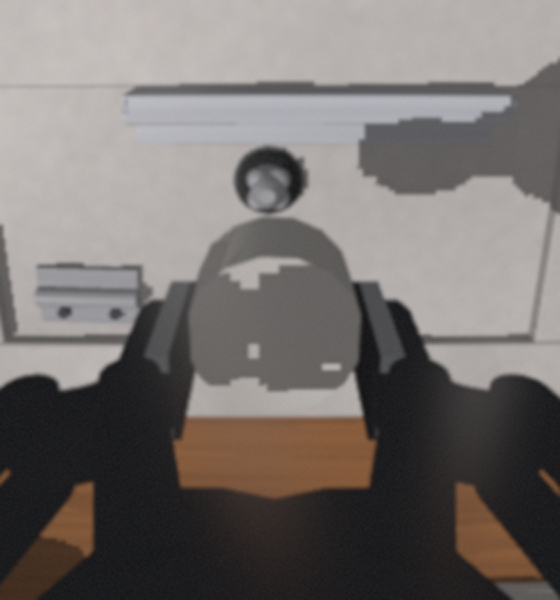

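The last allowed picture shows the strip still flush (rib at (125–510, 108)) and the stud ring at (270,180), where predicted. The cap's top edge at about (272,257) confirms the cap sits about 2.3 mm off the TCP along tool x. Aligning over the stud and lowering.

servo_tool --targets '[{"hand": 1,"x": -0.0058,"y": -0.0041,"z": 0.03,"roll": 0},{"hand": 1,"x": -0.0058,"y": -0.0041,"z": 0.07,"roll": 0},{"hand": 1,"x": -0.0058,"y": -0.0041,"z": 0.11,"roll": 0},{"hand": 1,"x": -0.0058,"y": -0.0041,"z": 0.135,"roll": 0},{"hand": 1,"x": -0.0058,"y": -0.0041,"z": 0.15,"roll": 0},{"hand": 1,"x": -0.0058,"y": -0.0041,"z": 0.15,"roll": 0},{"hand": 1,"x": -0.0058,"y": -0.0041,"z": 0.15,"roll": 0}]'

```text
time: 16.47
tool_pos: [0.5326, 0.0155, 0.0534]
tcp_rot: [0.026, -3.141, -0.0]
wrist_force: [1.2, 0.4, -0.1]
width: 0.483
grip_force: 81.1
```

```bash
python3 to.py .5326 .0166 .041 180.98
```

```text
units [-0.      0.0021  0.0247] roll -0.00011949310254143105 theta -179.0415087584575 q [-0.018  0.179  2.066  0.     0.897 -1.605] [0.5326 0.0155 0.0534] [ 1.2  0.4 -0.1] [-0.07  0.06 -0.  ] 0.48255116864873343
```

servo_tool --targets '[{"hand": 1,"x": 0,"y": 0.001,"z": 0.006,"roll": 0},{"hand": 1,"x": 0,"y": 0.001,"z": 0.012,"roll": 0},{"hand": 1,"x": 0,"y": 0.001,"z": 0.018,"roll": 0},{"hand": 1,"x": 0,"y": 0.001,"z": 0.022,"roll": 0},{"hand": 1,"x": 0,"y": 0.001,"z": 0.022,"roll": 0},{"hand": 1,"x": 0,"y": 0.001,"z": 0.022,"roll": 0}]'

```text
time: 16.97
tool_pos: [0.5325, 0.0156, 0.0423]
tcp_rot: [0.025, -3.141, -0.0]
wrist_force: [-0.7, 0.1, -0.3]
width: 0.482
grip_force: 81.1
```

servo_tool --targets '[{"hand": 1,"x": 0,"y": 0.001,"z": 0.002,"roll": 0},{"hand": 1,"x": 0,"y": 0.001,"z": 0.004,"roll": 0},{"hand": 1,"x": 0,"y": 0.001,"z": 0.006,"roll": 0},{"hand": 1,"x": 0,"y": 0.001,"z": 0.008,"roll": 0},{"hand": 1,"x": 0,"y": 0.001,"z": 0.008,"roll": 0}]'

```text
time: 17.38
tool_pos: [0.534, 0.0161, 0.0398]
tcp_rot: [-0.025, 3.139, -0.0]
wrist_force: [-0.6, -0.9, 5.9]
width: 0.481
grip_force: 81.5
```

servo_tool --targets '[{"hand": 1,"x": 0,"y": 0,"z": 0.002,"roll": 0},{"hand": 1,"x": 0,"y": 0,"z": 0.004,"roll": 0},{"hand": 1,"x": 0,"y": 0,"z": 0.006,"roll": 0},{"hand": 1,"x": 0,"y": 0,"z": 0.008,"roll": 0},{"hand": 1,"x": 0,"y": 0,"z": 0.008,"roll": 0}]'

```text
time: 17.8
tool_pos: [0.5325, 0.0161, 0.0338]
tcp_rot: [-0.025, 3.141, -0.0]
wrist_force: [2.3, 0.2, -4.0]
width: 0.482
grip_force: 81.3
```

That was the click: force rose to 5.9 N, then turned to a downward pull of 4 N. Pressing on to the ring.

servo_tool --targets '[{"hand": 1,"x": 0,"y": 0,"z": 0.002,"roll": 0},{"hand": 1,"x": 0,"y": 0,"z": 0.004,"roll": 0},{"hand": 1,"x": 0,"y": 0,"z": 0.006,"roll": 0},{"hand": 1,"x": 0,"y": 0,"z": 0.008,"roll": 0},{"hand": 1,"x": 0,"y": 0,"z": 0.008,"roll": 0},{"hand": 1,"x": 0,"y": 0,"z": 0.008,"roll": 0}]'

```text
time: 18.3
tool_pos: [0.5324, 0.0161, 0.0305]
tcp_rot: [0.025, -3.141, -0.0]
wrist_force: [0.6, 0.3, -0.3]
width: 0.481
grip_force: 81.5
```

servo_tool --targets '[{"hand": 1,"x": 0,"y": 0,"z": 0.002,"roll": 0},{"hand": 1,"x": 0,"y": 0,"z": 0.004,"roll": 0},{"hand": 1,"x": 0,"y": 0,"z": 0.004,"roll": 0},{"hand": 1,"x": 0,"y": 0,"z": 0.004,"roll": 0}]'

```text
time: 18.63
tool_pos: [0.5328, 0.0162, 0.029]
tcp_rot: [-0.025, 3.141, 0.0]
wrist_force: [-0.8, 0.2, 4.3]
width: 0.483
grip_force: 81.8
```

servo_tool --targets '[{"hand": 1,"x": 0,"y": 0,"z": 0.002,"roll": 0},{"hand": 1,"x": 0,"y": 0,"z": 0.004,"roll": 0},{"hand": 1,"x": 0,"y": 0,"z": 0.004,"roll": 0},{"hand": 1,"x": 0,"y": 0,"z": 0.004,"roll": 0}]'

```text
time: 18.97
tool_pos: [0.5331, 0.0162, 0.0276]
tcp_rot: [-0.025, 3.141, 0.0]
wrist_force: [-2.6, -0.2, 8.7]
width: 0.484
grip_force: 82.1
```

servo_tool --targets '[{"hand": 1,"x": 0,"y": 0,"z": 0.002,"roll": 0},{"hand": 1,"x": 0,"y": 0,"z": 0.003,"roll": 0},{"hand": 1,"x": 0,"y": 0,"z": 0.003,"roll": 0},{"hand": 1,"x": 0,"y": 0,"z": 0.003,"roll": 0}]'

```text
time: 19.3
tool_pos: [0.5336, 0.0162, 0.0269]
tcp_rot: [-0.025, 3.14, -0.0]
wrist_force: [-4.2, -0.1, 12.6]
width: 0.482
grip_force: 82.8
```

servo_tool --targets '[{"hand": 1,"x": 0,"y": 0,"z": 0,"roll": 0},{"hand": 1,"x": 0,"y": 0,"z": 0,"roll": 0},{"hand": 1,"x": 0,"y": 0,"z": 0,"roll": 0},{"hand": 1,"x": 0,"y": 0,"z": 0,"roll": 0}]'

```text
time: 19.63
tool_pos: [0.5335, 0.0162, 0.0269]
tcp_rot: [-0.025, 3.14, 0.0]
wrist_force: [-2.9, -0.8, 13.2]
width: 0.485
grip_force: 82.8
```

```bash
python3 -c "
from h import *
s=bot.read_state();print(s['tool_pos'],s['wrist_force'],R.from_rotvec(s['tcp_rot']).as_matrix()[2])
from workcell import ticket; 
assert s['wrist_force'][2]>8
print(ticket.finish_job())"
```

```text
[0.53354606 0.01617842 0.02685977] [-2.91675598 -0.76835912 13.15361978] [-1.58717235e-03 -3.37214251e-07 -9.99998740e-01]
the job is handed in; nothing more can be done
None
```

I handed the job in at about 19.6 s: the strip lies flush along the near rail and is released, and the cap has clicked onto the stud and is held pressed at about 13 N. That should put the ring close to its stop; no verdict came back.

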